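# Turn the can-sorting chart to its aluminium page

## Task

The next batch is aluminium: turn the hinged leaf of the sorting chart over its spine, from the right-hand page (where it stands a little open, red face up) to the left-hand page, by pushing it with the outside of the fingers or a fingertip under its orange tab. Its hinge is stiff, so press it down until it lies flat, green face up, and then take the hand away. Do not take the leaf between the fingers, and leave the cans, mug, funnel, tub and wooden block standing where they are.

Things in the scene. Friction and masses are not known exactly. Their poses are not given: they have to be found in the camera images.
- chart: Base of the sorting chart: grey board fixed to the ledge, 180 (x) x 290 (y) x 25 mm, a white page on each half. Origin: centre of its underside. x runs along the spine, roughly away from the robot; y points from the right-hand page (-y half, yellow patches) to the left-hand page (+y half, blue patches); z up. Immovable; place and yaw vary.
- spine (a point): Point on the hinge axis at mid-length of the spine, 29 mm above the ledge over the base's centre; axes as the base's. The hinge axis runs through it along the base's x. Three steel knuckles of 6 mm radius lie along it.
- leaf (a joint): Angle of the leaf, rad: 0 flat on the right-hand page (-y), red face up; 1.57 upright; 3.14 (its stop) flat on the left-hand page (+y), green face up. Starts 0.3 to 0.6. Hinge friction (about 0.24 N m) keeps the leaf at any angle it is left at: it does not fall by itself. Turning takes 2 to 3 N at the tab.
- leaf_tab (a point): Middle of the leaf's orange tab, 150 mm from the hinge axis, mid-thickness; turns with the leaf. Leaf: stiff plate 5 mm thick, 150 g, 160 mm along the spine, 10 to 135 mm from the axis; tab 50 mm wide at mid-length, reaching to 158 mm. At joint 0 x is along the spine, y towards the spine, z out of the red face; -z is out of the green face (underside at the start), to be pushed on.
- can_a: Dented aluminium drink can with a blue band, empty, standing, 66 mm diameter, 115 mm high; origin at the centre of its underside. Leave alone.
- can_b: The same with a green band. Leave alone.
- mug: White ceramic mug, standing, 80 mm diameter, 90 mm high, handle to its +y; origin at the centre of its underside. Leave alone.
- funnel: Stainless steel funnel standing on its wide mouth, 110 mm diameter at the foot, 110 mm high; origin at the centre of its foot. Leave alone.
- tub: Yellow plastic tub with crushed cans in it, 200 (x) x 260 (y) x 130 mm; origin at the centre of its underside. Leave alone.
- wood_block: Wooden block 140 (x) x 90 (y) x 50 mm; origin at the centre of its underside. Leave alone.

How it is judged:
By the outcome, as a careful person would: the job done as asked, in the order asked, and still so for the second after the job is handed in, with the robot touching nothing.
It also fails if it takes over 48 s, if anything falls off the work surface, if the arm or the gripper's body presses on something with over 40 N, if the wrist force passes 120 N, or if a joint passes its speed limit or range.

## Robot

A 6-joint arm with a two-finger parallel gripper is mounted at the origin on the work surface. World frame = base frame: x ahead of the robot, y to its left, z up, the work surface at z = 0. Lengths are in mm, angles in rad, forces in N, time in s.
With the tool pointing down it reaches from about 275 to 825 mm from the base axis. Payload 5.2 kg.
Tool frame: the origin (TCP) lies at the very end of the fingers, on their centre line; the grasp point (between the pads) lies 19 mm behind it; z points along the fingers, y is the direction in which the jaws open and shut (so a half turn about z gives the same grasp; the last joint's range is limited). The gripper opens to 93 mm and grips with 3 to 60 N. Pads are 15 mm wide; open, the fingers measure 128 mm over their backs; the gripper's body (75 mm by 188 mm) begins 65 mm behind the grasp point.
Start: joints at [-1.427, 0.259, 1.535, -0, 1.348, -0.203], TCP at [186.96, -517.253, 191.553] pointing down, gripper open.
Joint ranges: [-3.14, 3.14], [-0.91, 2.08], [0.19, 2.58], [-1.22, 4.36], [0.22, 2.71], [-3.12, 3.12]. Speed limits (rad/s): [2.57, 2.57, 3.14, 3.14, 3.14, 3.14].

## Interface

Orientations are given as [roll, pitch, yaw] about the fixed x, y, z axes, in that order (R = Rz(yaw) Ry(pitch) Rx(roll)).
In Python, from bench import robot gives the robot as it stands. The module is installed in compiled form; this text tells all that it offers. Calls block until the motion is done:
- robot.move_ptp(position, orientation): joint-space move of the TCP to a pose.
- robot.move_linear(position, ori=None, speed=150, f_stop=None): straight line of the TCP; ori=None keeps the orientation; speed is the mean speed in mm/s. With f_stop (N) it stops when the force on the tool has changed by that much, and returns True; else False.
- robot.move_j(angles): joint-space move.
- robot.move_gripper(opening): opening from 0.0 (shut) to 1.0 (fully open); the grip force is fixed at half the most; returns when the fingers have stopped.
- robot.sleep(seconds).
- robot.inverse_kinematics(position, orientation): joint angles nearest the present ones, or None.
- robot.get_image(name): name is "scene" or "top" or "wrist"; returns a dict with "img" (480x640x3 uint8, blue, green, red), "fovy" (degrees; the focal length in pixels is half the picture's height over the tangent of half this angle, whatever the lens; pixels are square), "cx", "cy" (the principal point, pixels), "eye" and "orientation" of the camera in the world. Camera axes: x right, y down, z forward; pixel columns grow to the right and rows downward; lengths in mm; the calibration is good to about 2 mm. A picture is of the moment at which its call begins. There is no depth.
A pose or a line that the arm cannot do raises robot.MotionError and nothing moves.
- robot.hand_in(): hands the job in, once; it reports no verdict.
Readings, each from a call of its own:
- robot.current_t(): time.
- robot.current_qpos(): joint angles.
- robot.current_joint_vel(): joint speeds.
- robot.current_joint_efforts(): joint torques, N m.
- robot.current_tcp_pos(): TCP position.
- robot.current_eef_rot(): TCP orientation.
- robot.current_contact_force(): force on the tool from outside, world axes, zero at the start.
- robot.current_ft_torque(): the same for the moment, N m.
- robot.current_gripper_width(): opening from 0.0 (shut) to 1.0 (fully open).
Only numpy, scipy, OpenCV 4.12 (cv2) and the standard library are available. Lean on these libraries where they do the work, as an engineer would, in place of code of your own. Each camera call takes 0.05 s, during which the arm holds its last target.

## Working session

There is one attempt and no reset: what is moved stays moved. The work goes in short steps, each a Python script; the robot and the scene stay as the last script left them, time stands still between calls to the robot, and variables do not carry over. Pictures are saved under pics/ and viewed, and the job is handed in when it is done.

```bash
mkdir -p pics; cat > h.py <<'E'
import numpy as np, cv2
from scipy.spatial.transform import Rotation as R
from bench import robot
def cam(n):
    d=robot.get_image(n); return d
E
python3 - <<'E'
from h import *
import pickle
for n in ["scene","top","wrist"]:
    d=robot.get_image(n); cv2.imwrite(f"pics/{n}0.png",d["img"]); pickle.dump(d,open(f"{n}0.pkl","wb"))
    print(n,{k:v for k,v in d.items() if k!="img"})
print(robot.current_t(),robot.current_eef_rot())
E
```

```text
scene {'fovy': 44.11620523463474, 'cx': 316.46746872347035, 'cy': 232.74095227083518, 'eye': array([1462.61017293, 1009.13520309, 1014.01544241]), 'orientation': array([-2.21359273, -0.01478589,  2.41798571])}
top {'fovy': 42.260114970336055, 'cx': 327.4822303463276, 'cy': 239.93609481106546, 'eye': array([ 321.127871  ,   30.40545203, 1777.87535593]), 'orientation': array([-2.97126274, -0.00566302, -1.57296724])}
wrist {'fovy': 71.27294481144965, 'cx': 314.35914161166886, 'cy': 244.53223581358347, 'eye': array([ 252.21812075, -493.78915251,  381.99555027]), 'orientation': array([ 2.89226235e+00,  1.14065367e-03, -1.22482980e+00])}
0.15 [-3.14024631e+00 -2.93641685e-04  3.46843068e-01]
```

View pics/scene0.png

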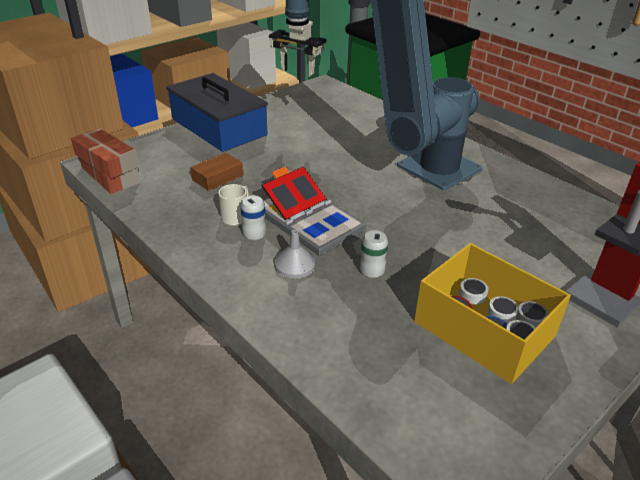

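View pics/top0.png

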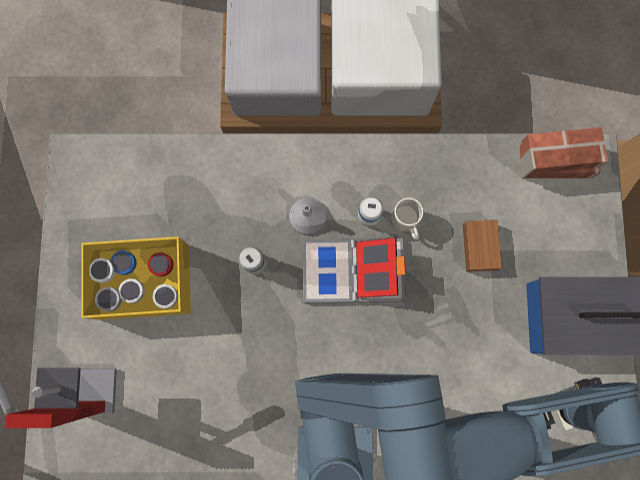

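View pics/wrist0.png

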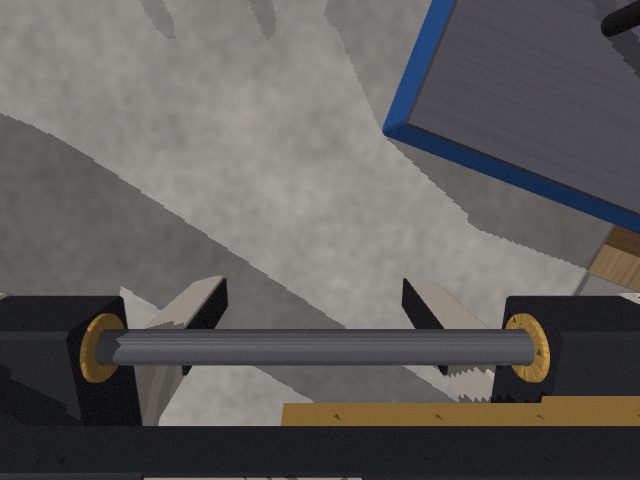

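```bash
python3 - <<'E'
import cv2
a=cv2.imread("pics/top0.png")[190:320,230:520]; cv2.imwrite("pics/topc.png",cv2.resize(a,None,fx=2.75,fy=2.75,interpolation=cv2.INTER_CUBIC)[:600,:800])
a=cv2.imread("pics/scene0.png")[140:290,180:400]; cv2.imwrite("pics/scenec.png",cv2.resize(a,None,fx=3.6,fy=3.6,interpolation=cv2.INTER_CUBIC)[:600,:800])
E
```

```text
(no output)
```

View pics/topc.png

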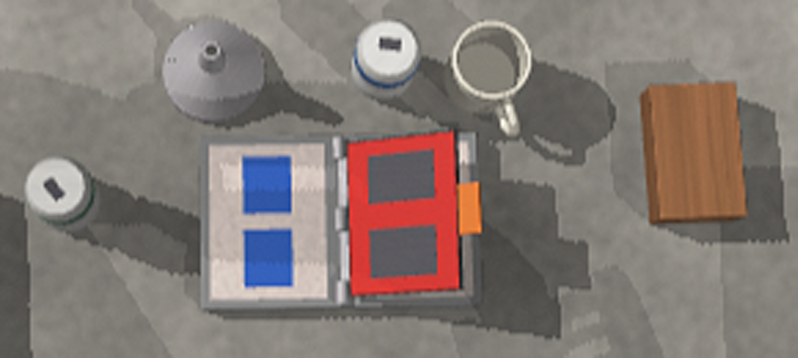

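View pics/scenec.png

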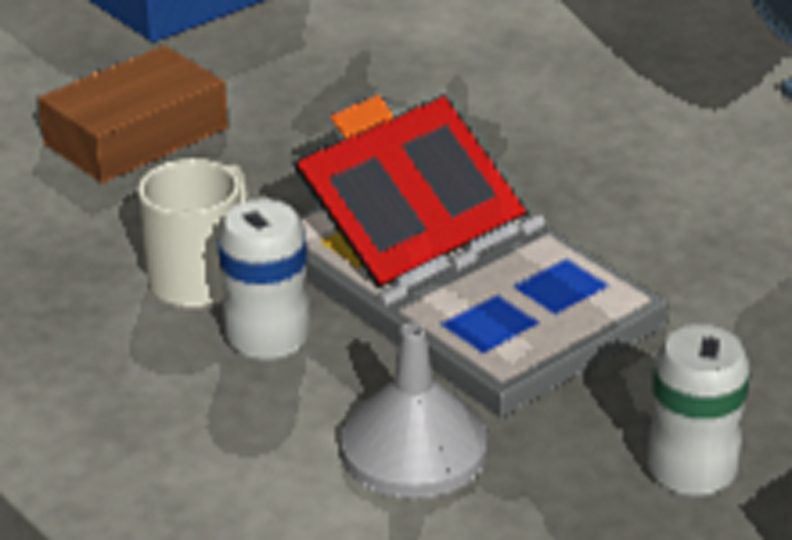

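```bash
cat >> h.py <<'E'
def proj(d,P):
    f=240/np.tan(np.radians(d["fovy"])/2); M=R.from_euler("xyz",d["orientation"]).as_matrix()
    c=(np.atleast_2d(P)-d["eye"])@M
    return np.c_[d["cx"]+f*c[:,0]/c[:,2],d["cy"]+f*c[:,1]/c[:,2]]
def ray(d,uv,z):
    f=240/np.tan(np.radians(d["fovy"])/2); M=R.from_euler("xyz",d["orientation"]).as_matrix()
    r=M@np.array([(uv[0]-d["cx"])/f,(uv[1]-d["cy"])/f,1]); return d["eye"]+r*(z-d["eye"][2])/r[2]
def w(p,L):  # chart-> world
    x,y,a=p[:3]; L=np.atleast_2d(L); c,s=np.cos(a),np.sin(a)
    return np.c_[x+c*L[:,0]-s*L[:,1],y+s*L[:,0]+c*L[:,1],L[:,2]]
def leaf(th,x,r,n):  # chart coords; n along the red normal
    return [x,-r*np.cos(th)+n*np.sin(th),29+r*np.sin(th)+n*np.cos(th)]
E
cat > fit.py <<'E'
from h import *
import pickle
from scipy.optimize import least_squares
T=pickle.load(open("top0.pkl","rb"));S=pickle.load(open("scene0.pkl","rb"))
def pts(th):
    t=[[90,145,25],[-90,145,25],leaf(th,80,135,2.5),leaf(th,-80,135,2.5),leaf(th,80,10,2.5),leaf(th,-80,10,2.5),leaf(th,25,158,2.5),leaf(th,-25,158,2.5)]
    s=[[90,145,25],[-90,145,25],leaf(th,80,135,2.5),leaf(th,-80,135,2.5),leaf(th,80,10,2.5),leaf(th,-80,10,2.5)]
    return t,s
tm=np.array([(206,141),(203,305),(455,130),(461,291),(348,142),(351,294),(479,181),(482,233)])/2.75+[230,190]
sm=np.array([(500,390),(667,300),(297,163),(445,97),(382,283),(528,215)])/3.6+[180,140]
def f(p):
    t,s=pts(p[3]); return np.r_[(proj(T,w(p,t))-tm).ravel(),(proj(S,w(p,s))-sm).ravel()]
r=least_squares(f,[500,-40,0,.45],loss="soft_l1"); print(r.x); print(f(r.x).reshape(-1,2).round(1))
p=r.x
def at(u,v,z): return ray(T,(230+u/2.75,190+v/2.75),z).round()
print("mug rim",at(491,60,90),"handle tip",at(510,133,50),"canA",at(388,48,115),"funnel tip",at(210,52,110),"block",at(652,220,50),at(738,85,50),"canb",at(57,185,115))
print("tab",w(p,[leaf(p[3],0,150,0)]))
E
python3 fit.py
```

```text
[ 5.34660080e+02 -5.62879187e+01  1.41917235e-02  5.75919136e-01]
[[-1.9 -1.3]
 [-0.2  2.1]
 [ 0.4 -0.1]
 [ 0.3 -0.1]
 [-0.2  0.3]
 [ 0.1  1.3]
 [ 0.1  0.5]
 [-0.3  0. ]
 [-0.1  1.4]
 [ 0.2  0.5]
 [-1.1 -0.7]
 [-0.2 -1. ]
 [-0.8  1.3]
 [-0.1 -0.4]]
mug rim [ 691. -205.   90.] handle tip [ 623. -229.   50.] canA [697. -99. 115.] funnel tip [695.  78. 110.] block [ 532. -371.   50.] [ 673. -466.   50.] canb [560. 228. 115.]
tab [[ 536.44539332 -182.07906371  110.69088385]]
```

```bash
cat >> h.py <<'E'
P=np.array([534.66,-56.29,0.0142])
def W(y,z,x=0): return w(P,[[x,y,z]])[0]
def st(m=""): print(m,robot.current_t(),robot.current_tcp_pos().round(1),robot.current_contact_force().round(1))
E
python3 - <<'E'
from h import *
for s in (1,-1):
    o=[np.pi,0,s*np.pi/2+.0142]
    for y,z in [(-175,230),(-175,85),(0,165),(140,32)]:
        q=robot.inverse_kinematics(W(y,z),o); print(s,y,z,None if q is None else np.round(q,2))
E
```

```text
1 -175 230 [-0.6   0.3   1.38  0.    1.46 -0.61]
1 -175 85 [-0.6   0.41  1.59  0.    1.14 -0.61]
1 0 165 [-0.31  0.26  1.61  0.    1.28 -0.33]
1 140 32 [-0.05  0.4   1.76 -0.    0.98 -0.07]
-1 -175 230 [-0.6   0.3   1.38 -0.    1.46  2.53]
-1 -175 85 [-0.6   0.41  1.59 -0.    1.14  2.53]
-1 0 165 [-0.31  0.26  1.61 -0.    1.28  2.81]
-1 140 32 [-0.05  0.4   1.76 -0.    0.98  3.08]
```

```bash
python3 - <<'E'
from h import *
o=[np.pi,0,np.pi/2+.0142]
robot.move_gripper(0.0); st("shut")
robot.move_ptp(W(-180,230),o); st("above")
robot.move_linear(W(-180,85),speed=120); st("down")
r=robot.move_linear(W(-125,85),speed=50,f_stop=2.0); st(r)
cv2.imwrite("pics/s1.png",robot.get_image("scene")["img"][120:300,160:400].repeat(3,0).repeat(3,1))
cv2.imwrite("pics/w1.png",robot.get_image("wrist")["img"])
E
```

```text
shut 1.6 [ 187.  -517.3  191.6] [-0.4  0.   0.8]
above 3.25 [ 536.7 -237.2  229.9] [ 0.1  0.1 -0.1]
down 4.6083 [ 537.7 -236.7   85.8] [-0.   0.1  0.2]
True 5.375 [ 536.7 -197.6   85.2] [-0.4 -2.2  2.6]
```

View pics/s1.png

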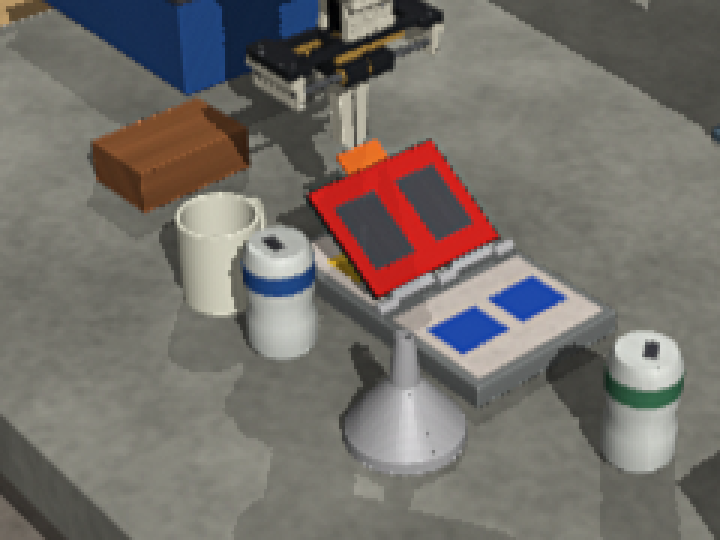

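View pics/w1.png

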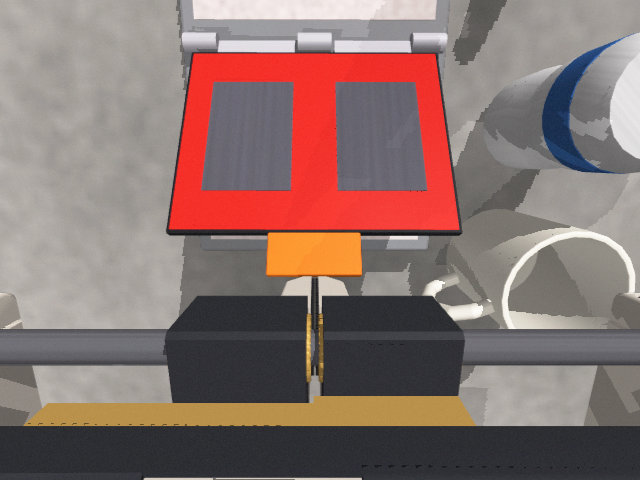

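The fingers' outside meets the tab's outer edge (tab 266–362, 233–275 in the wrist picture), centred, exactly at the fitted position. Next comes the push along the arc.

```bash
python3 - <<'E'
from h import *
def go(y,z,sp=90):
    r=robot.move_linear(W(y,z),speed=sp,f_stop=20); st((r,round(y),round(z)))
    if r: raise SystemExit
for th in [.75,.95,1.15,1.35,1.57]:
    e=leaf(th,0,158,-2.5); go(e[1]-7.5+2,e[2]-27)
for th in [1.8,2.0]:
    e=leaf(th,0,140,-2.5); go(e[1]-7.5,e[2])
cv2.imwrite("pics/s2.png",robot.get_image("scene")["img"][80:300,160:420].repeat(2,0).repeat(2,1))
cv2.imwrite("pics/w2.png",robot.get_image("wrist")["img"])
E
```

```text
(False, -123, 108) 5.9583 [ 536.6 -179.8  108.2] [-1.6 -4.7  5.6]
(False, -99, 129) 6.4583 [ 536.3 -156.2  129.2] [-1.7 -4.3  7. ]
(False, -72, 145) 6.9583 [ 535.9 -128.6  145.4] [-1.6 -2.8  8.5]
(False, -43, 156) 7.4583 [535.5 -98.2 155.7] [-1.7 -1.   9.5]
(False, -8, 160) 7.9917 [535.  -63.2 159.9] [1.1 1.  8.1]
(False, 22, 166) 8.4833 [534.1 -33.7 165.5] [-0.1  0.2  0.1]
(False, 48, 157) 8.9417 [533.7  -7.2 157.1] [-0.2 -0.1  0.2]
```

View pics/s2.png

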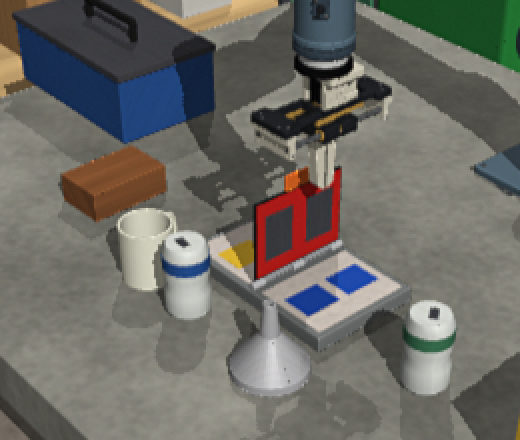

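View pics/w2.png

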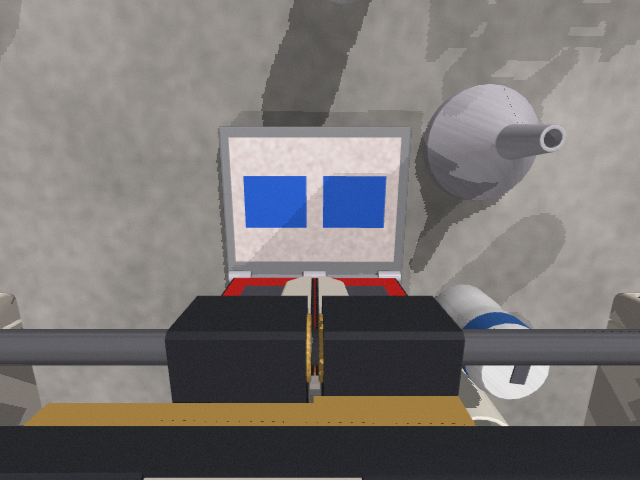

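```bash
python3 - <<'E'
from h import *
import pickle
S=pickle.load(open("scene0.pkl","rb"))
for th in [.9,1,1.1,1.2,1.3,1.4,1.5]:
    print(th,((proj(S,w(P,[leaf(th,x,r,2.5) for x,r in [(80,135),(-80,135),(80,10),(-80,10)]]))-[160,80])*2).round().tolist())
d=robot.get_image("scene"); a=d["img"][140:250,250:370]; cv2.imwrite("pics/s3.png",cv2.resize(a,None,fx=5,fy=5,interpolation=cv2.INTER_CUBIC))
cv2.imwrite("pics/t3.png",cv2.resize(robot.get_image("top")["img"][190:320,270:430],None,fx=4,fy=4,interpolation=cv2.INTER_CUBIC))
E
```

```text
0.9 [[215.0, 199.0], [300.0, 161.0], [252.0, 280.0], [334.0, 238.0]]
1 [[220.0, 197.0], [305.0, 159.0], [252.0, 280.0], [335.0, 239.0]]
1.1 [[225.0, 196.0], [311.0, 159.0], [253.0, 280.0], [335.0, 239.0]]
1.2 [[231.0, 197.0], [317.0, 159.0], [253.0, 280.0], [336.0, 239.0]]
1.3 [[236.0, 198.0], [323.0, 160.0], [254.0, 280.0], [336.0, 239.0]]
1.4 [[243.0, 200.0], [329.0, 161.0], [254.0, 281.0], [337.0, 239.0]]
1.5 [[249.0, 203.0], [335.0, 164.0], [255.0, 281.0], [337.0, 240.0]]
```

View pics/s3.png

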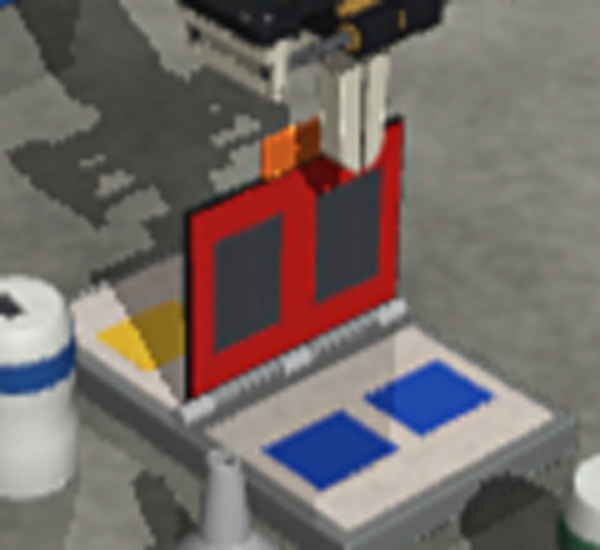

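View pics/t3.png

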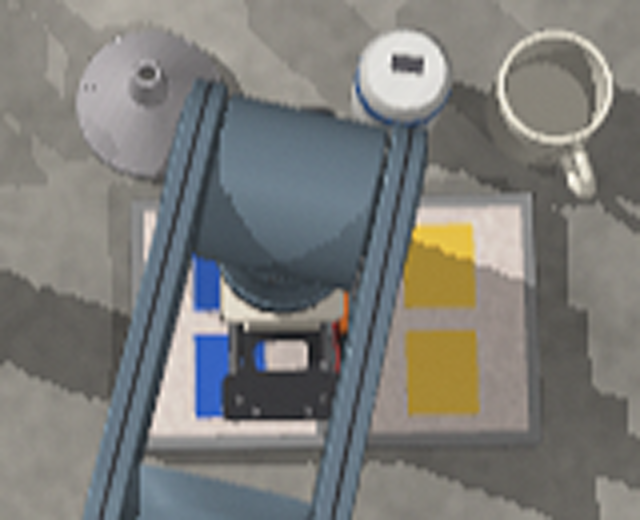

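The leaf is upright (about 1.57 rad, leaf top edge from (185,212) to (402,118)), but the finger has ended up on its red side. I'll lift the hand over and push again on the green face.

```bash
python3 - <<'E'
from h import *
robot.move_linear(W(48,222),speed=150); st()
robot.move_linear(W(-55,222),speed=150); st()
robot.move_linear(W(-55,150),speed=120); st()
r=robot.move_linear(W(5,150),speed=40,f_stop=1.5); st(r)
a=robot.get_image("scene")["img"][100:250,230:390]; cv2.imwrite("pics/s4.png",cv2.resize(a,None,fx=4,fy=4,interpolation=cv2.INTER_CUBIC))
cv2.imwrite("pics/w4.png",robot.get_image("wrist")["img"])
E
```

```text
9.725 [533.7  -8.4 221.5] [-0.1 -0.  -0.4]
 10.5583 [ 535.2 -110.7  221.7] [ 0.1  0.4 -0.2]
 11.3083 [ 536.  -111.2  150.7] [-0.6 -0.5 -0.6]
True 12.4667 [534.3 -59.7 149.6] [-0.1 -0.7  0.6]
```

View pics/s4.png

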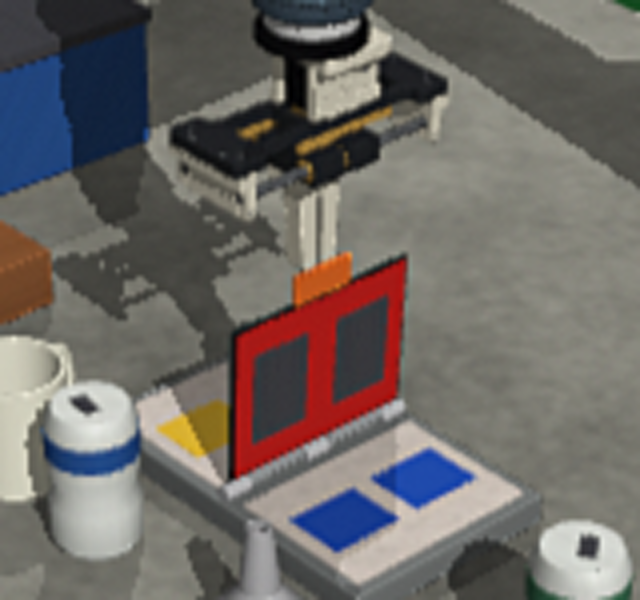

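View pics/w4.png

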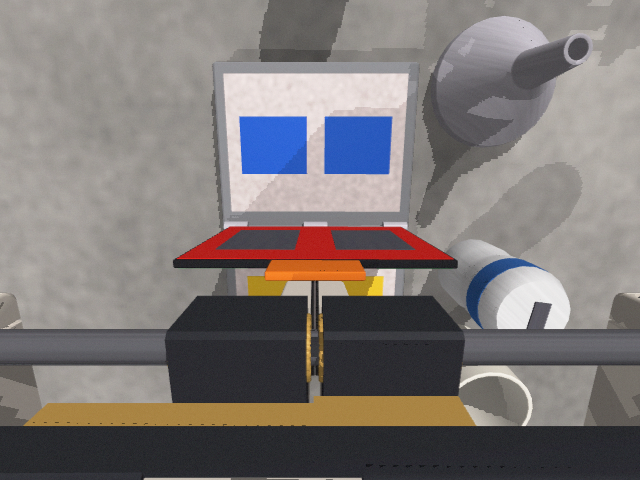

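```bash
python3 - <<'E'
from h import *
for i,th in enumerate([1.75,1.9,2.05]):
    e=leaf(th,0,[125,128,131][i],-2.5)
    r=robot.move_linear(W(e[1]-7.5,e[2]),speed=50,f_stop=15); st((th,r))
    if r: break
a=robot.get_image("scene")["img"][100:250,230:390]; cv2.imwrite("pics/s5.png",cv2.resize(a,None,fx=4,fy=4,interpolation=cv2.INTER_CUBIC))
E
```

```text
(1.75, False) 13.05 [534.6 -43.4 152.6] [-0.2  0.4 -0.2]
(1.9, False) 13.5833 [534.1 -24.2 150.9] [-0.6  0.1  0.1]
(2.05, False) 14.125 [533.9  -5.  146.3] [ 0.5  0.2 -0.9]
```

View pics/s5.png

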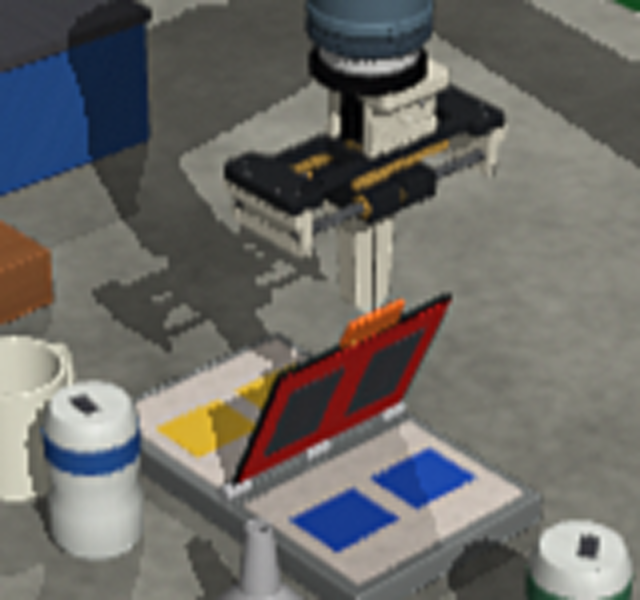

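The leaf now leans past upright to the left (tab at (373,322)), finger behind it. Continuing down.

```bash
python3 - <<'E'
from h import *
for i,th in enumerate([2.2,2.35,2.5,2.65,2.8,2.95]):
    e=leaf(th,0,min(134+i*2,142),-2.5)
    r=robot.move_linear(W(e[1]-7.5,e[2]),speed=50,f_stop=15); st((th,r))
    if r: break
a=robot.get_image("scene")["img"][130:280,250:410]; cv2.imwrite("pics/s6.png",cv2.resize(a,None,fx=4,fy=4,interpolation=cv2.INTER_CUBIC))
E
```

```text
(2.2, False) 14.725 [533.6  13.6 138.7] [-0.   0.3  0.4]
(2.35, False) 15.2833 [533.1  30.4 127.2] [-0.4 -1.   1.2]
(2.5, False) 15.85 [532.9  45.5 113.3] [ 0.6 -0.2 -0.7]
(2.65, False) 16.4167 [532.7  58.7  96.9] [ 0.3 -0.2  0.1]
(2.8, False) 16.9917 [532.5  69.3  78.6] [ 0.1 -0.1 -0.6]
(2.95, False) 17.5667 [532.4  75.2  58.1] [-0.2  0.3 -0.7]
```

View pics/s6.png

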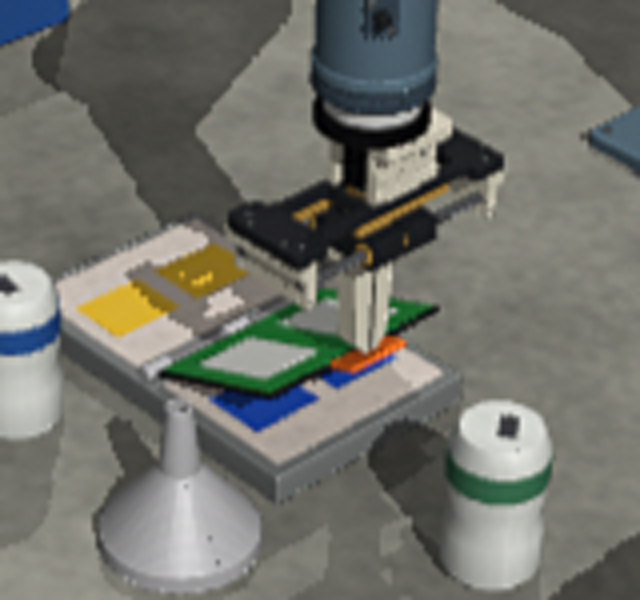

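The leaf is green side up, about 0.2 rad short of flat, with the fingertip on the tab edge at (368,350). I'll press it flat.

```bash
python3 - <<'E'
from h import *
r=robot.move_linear(W(134,40),speed=40,f_stop=15); st(r)
r=robot.move_linear(W(134,25),speed=15,f_stop=20); st(r)
robot.sleep(.2); st()
robot.move_linear(W(134,31),speed=20); st()
robot.move_linear(W(134,200),speed=120); st()
robot.move_ptp(W(-180,260),[np.pi,0,np.pi/2+.0142]); st()
for n in ("scene","top"):
    cv2.imwrite(f"pics/{n}9.png",robot.get_image(n)["img"])
a=cv2.imread("pics/scene9.png")[170:290,240:400]; cv2.imwrite("pics/s9.png",cv2.resize(a,None,fx=5,fy=5,interpolation=cv2.INTER_CUBIC))
E
```

```text
False 18.2333 [532.4  77.7  39.7] [ 0.3 -0.1  0.1]
False 19.3833 [532.7  77.6  24.9] [-0.5  0.5  0.2]
 19.5833 [532.7  77.6  25. ] [ 0.7  0.3 -0. ]
 20.0333 [532.9  77.7  31.2] [-0.5 -0.1  0.5]
 21.5917 [532.3  77.7 199.2] [-0.4  0.6 -0.3]
 22.8083 [ 537.3 -235.   259.7] [-0.5  0.6 -0.5]
```

View pics/s9.png

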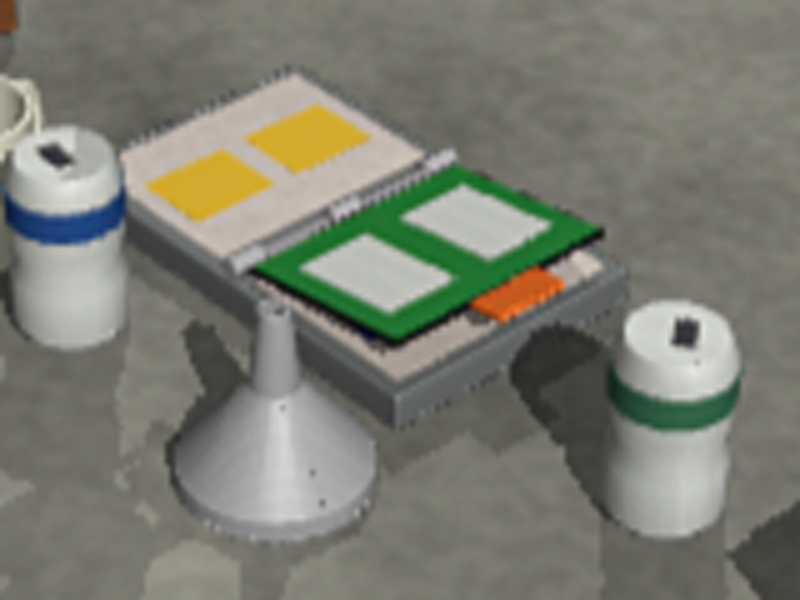

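View pics/top9.png

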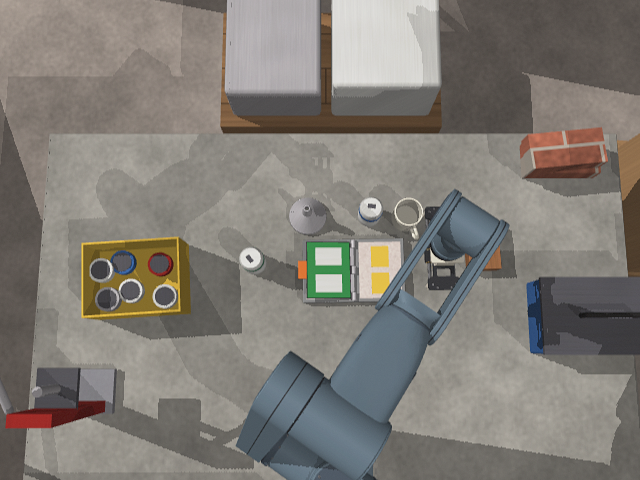

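```bash
python3 - <<'E'
from h import *
import pickle
S=pickle.load(open("scene0.pkl","rb"))
for th in [2.7,2.8,2.9,3,3.07,3.14]:
    print(th,((proj(S,w(P,[leaf(th,x,r,-2.5) for x,r in [(80,135),(-80,135),(80,10),(-80,10),(25,158),(-25,158)]]))-[240,170])*5).round().tolist())
print(robot.current_gripper_width())
E
```

```text
2.7 [[380.0, 275.0], [591.0, 164.0], [243.0, 263.0], [450.0, 159.0], [482.0, 238.0], [549.0, 203.0]]
2.8 [[386.0, 298.0], [597.0, 187.0], [244.0, 264.0], [451.0, 160.0], [489.0, 265.0], [555.0, 229.0]]
2.9 [[391.0, 321.0], [601.0, 209.0], [245.0, 266.0], [451.0, 162.0], [494.0, 291.0], [560.0, 256.0]]
3 [[394.0, 343.0], [603.0, 230.0], [245.0, 268.0], [452.0, 164.0], [498.0, 317.0], [563.0, 281.0]]
3.07 [[395.0, 358.0], [603.0, 244.0], [246.0, 269.0], [452.0, 165.0], [499.0, 334.0], [564.0, 298.0]]
3.14 [[396.0, 372.0], [603.0, 258.0], [246.0, 270.0], [452.0, 166.0], [498.0, 351.0], [563.0, 315.0]]
0.0033646256121428434
```

```bash
python3 - <<'E'
from h import *
import pickle
S=pickle.load(open("scene0.pkl","rb"))
for c in ([532.4,75.2,58.1],[532.4,75.2,80]): print(proj(S,c))
p=robot.current_tcp_pos(); print(p,[(( proj(S,p+[0,0,k])-[180,90])*4).round() for k in (0,20,60,84)])
a=robot.get_image("scene")["img"][90:230,180:370]; cv2.imwrite("pics/s10.png",cv2.resize(a,None,fx=4,fy=4,interpolation=cv2.INTER_CUBIC))
E
```

```text
[[339.99657081 224.45781694]]
[[340.3068065  217.95727525]]
[ 537.49777362 -234.58297824  259.79226908] [array([[347., 116.]]), array([[346.,  90.]]), array([[344.,  38.]]), array([[343.,   5.]])]
```

View pics/s10.png

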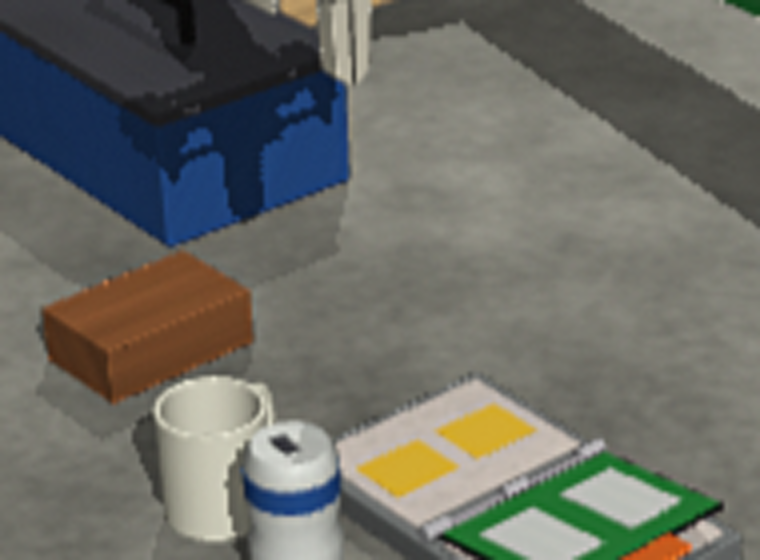

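The finger tip shows in the picture at (348,82), where the reported TCP projects to (347,116). So the real tip is about 25 mm short of the reported TCP, which also explains why it slipped over the leaf earlier. The leaf is at about 3.0 rad, not flat. I'll press deeper, with a force stop.

```bash
python3 - <<'E'
from h import *
robot.move_linear(W(-180,265),speed=150)
robot.move_ptp(W(134,200),[np.pi,0,np.pi/2+.0142]); st()
robot.move_linear(W(134,35),speed=120); st()
r=robot.move_linear(W(134,-4),speed=18,f_stop=16); st(r)
robot.sleep(.2); st()
a=robot.get_image("scene")["img"][170:290,240:400]; cv2.imwrite("pics/s11.png",cv2.resize(a,None,fx=5,fy=5,interpolation=cv2.INTER_CUBIC))
E
```

```text
24.425 [533.4  76.7 200.3] [-0.   0.1  0.3]
 25.95 [533.4  77.6  35.7] [-0.7 -0.1 -0.4]
True 27.5 [532.8  77.7   4.6] [-1.7 -0.   7.3]
 27.7 [532.8  77.7   4.6] [-1.   0.6  5.7]
```

View pics/s11.png

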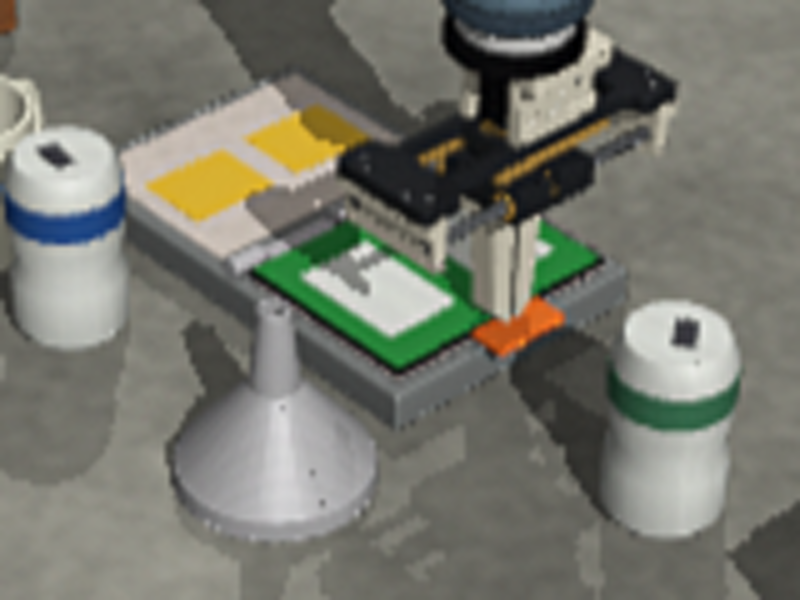

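Flat: outer corners at (400,370) and (605,258), against (396,372) and (603,258) predicted for 3.14. One more short press, then clear and check.

```bash
python3 - <<'E'
from h import *
r=robot.move_linear(W(134,2),speed=8,f_stop=12); st(r)
robot.sleep(.2)
robot.move_linear(W(134,12),speed=20); st()
robot.move_linear(W(134,220),speed=150); st()
robot.move_ptp(W(-180,265),[np.pi,0,np.pi/2+.0142]); st()
a=robot.get_image("scene")["img"]; cv2.imwrite("pics/scene12.png",a)
a=a[170:290,240:400]; cv2.imwrite("pics/s12.png",cv2.resize(a,None,fx=5,fy=5,interpolation=cv2.INTER_CUBIC))
cv2.imwrite("pics/top12.png",robot.get_image("top")["img"][120:330,60:520])
E
```

```text
True 27.9667 [532.8  77.7   4.6] [-1.7  0.3  6.7]
 28.7167 [532.7  77.7  12. ] [0.7 0.6 0.2]
 30.25 [532.2  77.7 219. ] [-0.5  0.4 -0.2]
 31.4583 [ 537.3 -235.   264.7] [-0.7  0.1 -0.4]
```

View pics/s12.png

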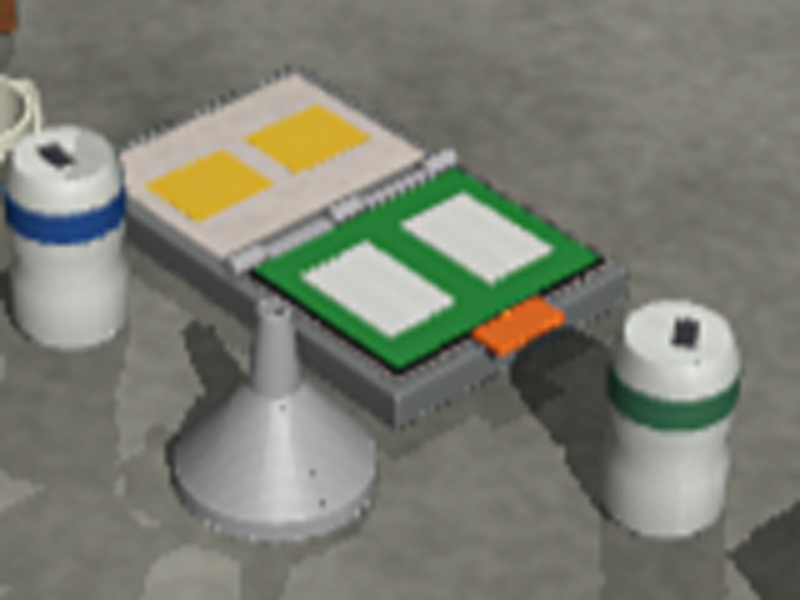

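View pics/scene12.png

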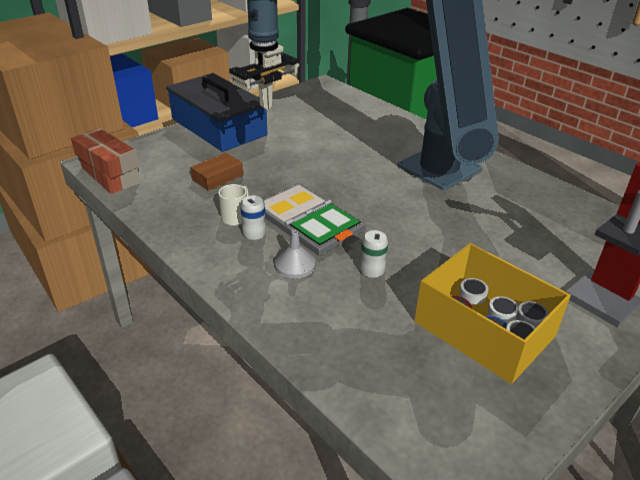

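View pics/top12.png

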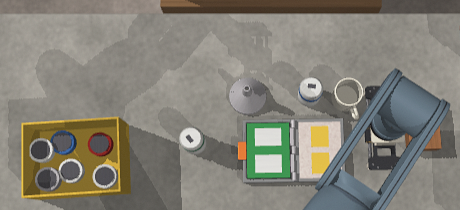

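The leaf lies flat with its green face up. Everything else is where it started, and the hand is clear.

```bash
python3 -c "
from h import *
robot.hand_in(); print(robot.current_t())"
```

```text
the job is handed in; nothing more can be done
the job is handed in; nothing more can be done
```

I turned the leaf over its spine to the left-hand page with the outside of the shut fingers, and pressed it flat with the fingertips. I then withdrew the hand and handed the job in at about 31.5 s.

- **Last checks:** the leaf's corners in the scene picture match 3.14 rad to within about 1 px. The last press met a firm stop, and the force reads about zero with the hand withdrawn. By eye, the cans, mug, funnel, tub and block stand where they were in the first pictures.
- **First push:** it brought the leaf only to upright. There the finger slipped over the tab to the red side, so I lifted it over and pushed again on the green face.
- **First press:** it left the leaf at about 3.0 rad, not flat. I pressed deeper with a force stop, which laid it flat.
- **Disagreement:** with the gripper shut, the real fingertip is about 25 mm short of the reported TCP, judged from the picture. That explains both the slip and the short press.

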